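# Pack the meter from the display stand into its case

### The arm

A 6-joint arm with a two-finger parallel gripper is mounted at the origin on the work surface. World frame = base frame: x ahead of the robot, y to its left, z up, the work surface at z = 0. Lengths are in m, angles in degrees, forces in N, time in s.
With the tool pointing down it reaches from about 0.4 to 0.825 m from the base axis. Payload 7 kg.
Tool frame: the origin (TCP) lies on the centre line of the jaws, within the pads' length; the fingertips stand 19 mm ahead of it and the grasp point (between the pads) is the TCP (r.tips_ahead is the distance from the TCP to the fingertips, in m); z points along the fingers, y is the line along which they close (so a half turn about z gives the same grasp; the last joint's range is limited). The gripper opens to 88 mm and grips with 3 to 60 N. Pads are 19 mm wide; open, the fingers measure 130 mm over their backs; the gripper's body (78 mm by 193 mm) begins 47 mm behind the grasp point.
Start: joints at [-58.149, 20.546, 0.682, 0, -70.136, -16.507], TCP at [0.179, -0.651, 0.246] pointing down, gripper open.
Joint ranges: [-176.03, 176.03], [-82.01, 121.73], [-58.28, 71.71], [-173.87, 95.51], [-174.79, -0.11], [-173.66, 173.66]. Speed limits (degrees/s): [136.94, 136.94, 172.46, 180, 180, 180].

### API

Orientations are given as [roll, pitch, yaw] about the fixed x, y, z axes, in that order (R = Rz(yaw) Ry(pitch) Rx(roll)).
In Python, from plant import r, viewer, close_job gives the robot as it stands. The module is installed in compiled form; this text tells all that it offers.
- The arm moves only by the tool arm_command, never from a script. Its arguments are lists of equal length, an entry for each row: "travel": the shift along the world's x, y, z scaled (see below), a list of three; "delta_rot": the turn, a rotation vector about the world's x, y, z scaled (see below), a list of three. In form: {"travel": [[dx, dy, dz], ...], "delta_rot": [[rx, ry, rz], ...]}. A call has 1 to 20 rows; each row is the pose to reach, as a shift and turn from the pose commanded when the call began; what a row does not reach only later rows make up. The controller multiplies each number of a shift by 0.5 m and each number of a turn by 90 degrees. A row lasts 1/8 s, in which the tool goes at most 62.5 mm and 10.7 degrees, less where a joint would pass 70% of its speed; a pose out of reach is approached as far as the arm can. A call with a number of a shift or a turn outside -1 to 1 is refused whole. A call with a gripper value outside its range is refused whole. "grip" is the opening, from 0 (shut) to 1 (fully open), set as the call begins (left out, the last holds). The fingers move at their own pace and stop on an object; "newtons" is the grip in N (left out, the last holds). Time passes only in rows, so rows that repeat a pose let the fingers close. It gives the time, the measured TCP pose, the force, the opening and the grip force at its end, in the units of the state.
- r.get_state(): the state, without advancing time (a new reading comes with each control period).
- viewer.capture(name): name is "side" or "top"; returns a dict with "img" (420x560x3 uint8, red, green, blue), "camera_matrix" (3x3 intrinsics, pixels), "R" (3x3) and "t" (3): a world point X has camera coordinates R X + t. Camera axes: x right, y down, z forward; pixel columns grow to the right and rows downward; lengths in m; the calibration is good to about 2 mm. A picture is of the moment at which its call begins. There is no depth.
- close_job(): hands the job in; it is judged then, once.
The state is a dict: "time_s": time; "joints": joint angles; "qd": joint speeds; "joint_torque": joint torques, N m; "tcp_pos": TCP position; "eef_rot": TCP orientation; "contact_force": force on the tool from outside, world axes, zero at the start; "moment": the same for the moment, N m; "gripper_width": finger opening in m; "gripper_force": force on a finger pad.
Only numpy, scipy, OpenCV 4.12 (cv2) and the standard library are available. Lean on these libraries where they do the work, as an engineer would, in place of code of your own. Each camera call takes 0.05 s, during which the arm holds its last target. There are 200 camera calls.

### The job

Lift the meter by its carrying handle off the two-pronged display stand and lower it upright into the slot of the plywood case until you feel it standing on the case's floor, only then letting go: do not drop it or ram it down. Then swing the case's hinged keeper bar over the meter until it rests fully home in its catch. Leave the jar, the screwdriver and the red tool box where they are.

Things in the scene. Friction and masses are not known exactly. Their poses are not given: they have to be found in the camera images.
- meter: Loose grey meter, 0.3-0.6 kg: block 50 (x) x 110 (y) x 100 (z) mm, origin centre of underside, z up. On top a stiff black handle frame, 12 mm thick in x: uprights 12 mm square at y +-43 mm, top bar along y 98 long, 12 thick (x), 14 high (z), underside 48 mm above the block, its top 162 mm above the origin. It hangs by this bar, both prongs of the stand through the window under it.
- meter_handle (a point): Centre of the meter handle's top bar, 155 mm above the meter's underside; pinch the bar here from above (fingers closing along the meter's x, between the stand's prongs).
- stand: Fixed steel stand, origin under its base plate (200x150x12 mm). Post 30 mm wide at x +80..+96, crossbar up to z 231. Two round prongs 8 mm thick run to the stand's -x at y +-28 mm, axis z 225, ending at x -65 where the tips turn up to z 241. The meter must rise 16 mm or more to pass the tips; at 40 mm its block hits the prongs from below.
- prongs (a point): Midway between the two prong ends, on the level of the prong axes, 225 mm above the table: where the tips turn up. Its axes are those of the stand.
- case: Fixed open plywood case 74 (x) x 136 (y) x 120 mm high, walls 8 mm, slot 58 x 120 mm; origin centre of underside. A false floor lies in the slot, its level unknown, 8 to 30 mm above the table: feel for it. Hinge lugs of the keeper on the +y wall; on the -y wall the catch, an open-topped steel fork (x -28..-6, y -78..-68 mm, 146 mm high) into which the bar drops.
- slot (a point): Centre of the slot's mouth, level with the case's rim, 120 mm above the table; axes those of the case.
- keeper (a joint): Angle of the keeper bar, rad: 0 = closed, level across the slot in front of the meter's handle (bar axis x -17, z 140 mm in the case's frame), home in the catch; grows as it opens up and outward (to +y), 1.57 upright, 2.5 fully open. Stiff: stays where it is left; about 2 N at its end moves it.
- keeper_hinge (a point): The keeper's hinge axis (along the case's x), at x = -17, y = +76, z = 140 mm in the case's frame; axes those of the case. The keeper is a steel bar 176 mm long, 8 mm (x) by 12 mm, that runs to the case's -y when closed.
- keeper_tip (a point): Free end of the keeper bar, on the bar's axis, 176 mm from the hinge; open it stands up to 295 mm above the table; closed it overhangs the case's -y wall by 32 mm, a place to press on from above.
- jar: Bystander: glass jar with a screw cap, 70 mm across, 90 mm high, origin under its centre.
- screwdriver: Bystander: screwdriver 190 mm long, lying on the table along its x.
- red_case: Bystander: shut red steel tool box, 100 by 200 by 45 mm, origin under its centre.

How it is judged:
By the outcome, as a careful person would: the job done as asked, in the order asked, and still so for the second after the job is handed in, with the robot touching nothing.
It also fails if it takes over 72 s, if anything falls off the work surface, if the arm or the gripper's body presses on something with over 40 N, if the wrist force passes 120 N, or if a joint passes its speed limit or range.

## Working session

There is one attempt and no reset: what is moved stays moved. The work goes in short steps, Python scripts to look and compute and a tool call to move; the robot and the scene stay as the last step left them, time stands still between calls to the robot, and variables do not carry over. Pictures are saved under pics/ and viewed, at most 10 in all, crops included, and the job is handed in when it is done.

Besides the shell and the picture viewer there is one more tool, called after "Call:" as name(argument=value, ...) on one line, values as JSON. arm_command: Moves the arm, as the interface text tells. Shifts and turns lie within -1 to 1; 1 stands for 0.5 m of shift or 90 degrees of turn. Its arguments: {"type":"object","properties":{"travel":{"type":"array"},"delta_rot":{"type":"array"},"grip":{"type":"number"},"newtons":{"type":"number"}},"required":["travel","delta_rot"]}

```bash
mkdir -p pics
python3 - <<'E'
from plant import r, viewer
import cv2,pickle,numpy as np
for n in("side","top"):
    c=viewer.capture(n); cv2.imwrite(f"pics/{n}0.png",cv2.cvtColor(c["img"],cv2.COLOR_RGB2BGR)); pickle.dump(c,open(f"{n}0.pkl","wb"))
    print(n,c["camera_matrix"],-np.array(c["R"]).T@c["t"],c["R"])
s=r.get_state();print(s)
E
```

```text
side [[487.41176289   0.         283.19985313]
 [  0.         487.41176289 209.65514963]
 [  0.           0.           1.        ]] [0.35271132 0.86388821 0.73300567] [[-0.97916373 -0.20213523 -0.01948673]
 [-0.09149009  0.52477538 -0.84630985]
 [ 0.18129519 -0.82689307 -0.53233439]]
top [[493.43615654   0.         283.92306812]
 [  0.         493.43615654 203.52144226]
 [  0.           0.           1.        ]] [ 0.34810524 -0.01080825  1.27321047] [[ 0.02854816 -0.99923045 -0.02689805]
 [-0.98667307 -0.02385664 -0.16095684]
 [ 0.16019128  0.0311346  -0.98659485]]
{'time_s': 0.1, 'joints': array([-5.81491583e+01,  2.05869660e+01,  6.39764444e-01, -1.99056355e-02,
       -7.01354004e+01, -1.65070780e+01]), 'qd': array([-0.04385227, -0.13799623,  0.06932104, -0.03069267, -0.04523456,
       -0.01694126]), 'joint_torque': array([-1.51791290e-03, -5.84163845e+01,  2.93752581e+01,  7.01562747e+00,
        1.00997166e-02, -4.79220512e-05]), 'tcp_pos': array([ 0.17849574, -0.65054963,  0.24471928]), 'eef_rot': array([ 1.79915485e+02, -5.53006092e-03, -1.64663010e+02]), 'contact_force': array([-0.44982677, -0.49818095, -0.57138737]), 'moment': array([ 0.02496715, -0.00838263, -0.00412587]), 'gripper_force': 0.0, 'gripper_width': 0.0875141036728145}
```

View pics/side0.png

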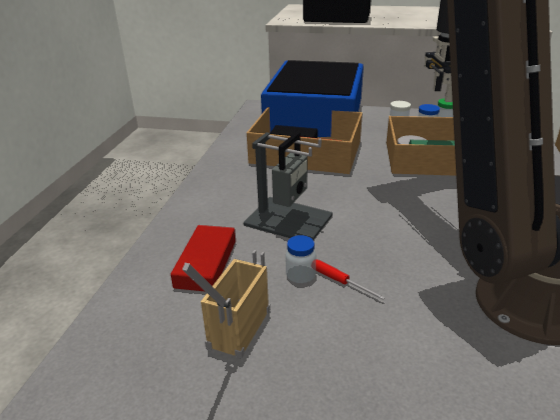

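View pics/top0.png

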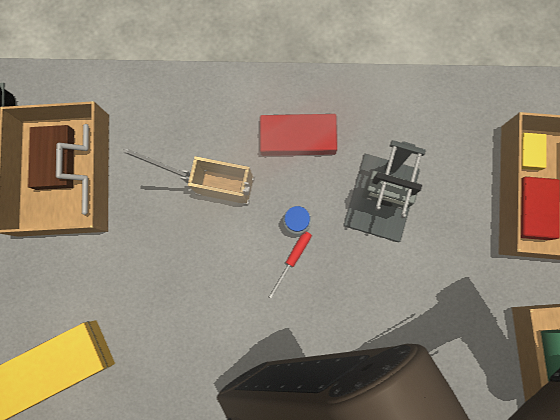

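Run:
```python
import cv2,numpy as np
t=cv2.imread("pics/top0.png");s=cv2.imread("pics/side0.png")
def crop(im,u,v,w,h,k):
    c=cv2.resize(im[v:v+h,u:u+w],None,fx=k,fy=k,interpolation=cv2.INTER_CUBIC)
    for i in range(0,w,10):
        cv2.line(c,(i*k,0),(i*k,6 if i%50 else 14),(0,255,255),1); 
        if i%20==0: cv2.putText(c,str(u+i),(i*k,24),0,.35,(0,255,255),1)
    for i in range(0,h,10):
        cv2.line(c,(0,i*k),(6,i*k),(0,255,255),1)
        if i%20==0: cv2.putText(c,str(v+i),(8,i*k+4),0,.35,(0,255,255),1)
    return np.clip(c.astype(float)*1.5,0,255).astype(np.uint8)
cv2.imwrite("pics/A.png",np.hstack([crop(t,340,130,100,120,4),crop(s,240,125,100,120,4)]))
cv2.imwrite("pics/B.png",crop(t,115,140,150,75,5))
cv2.imwrite("pics/C.png",crop(s,170,235,120,125,4))
```

```text
(no output)
```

View pics/A.png

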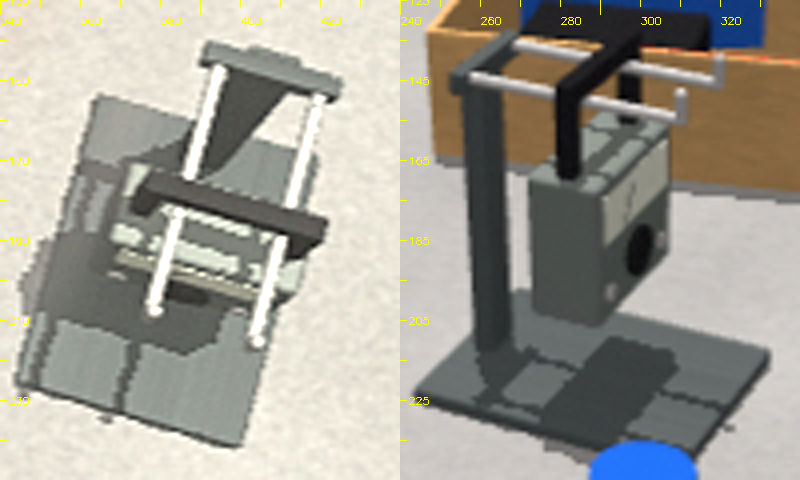

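View pics/B.png

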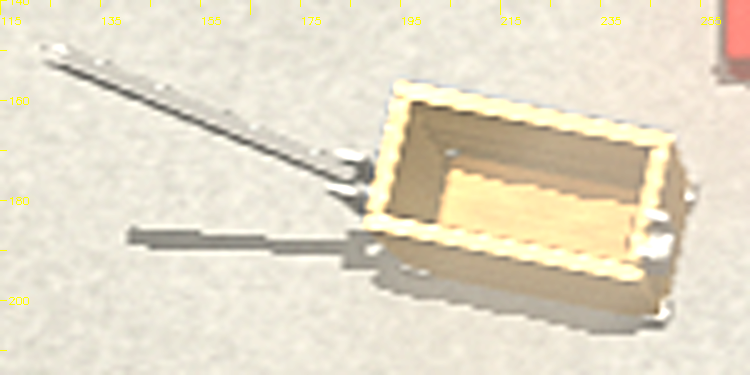

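View pics/C.png

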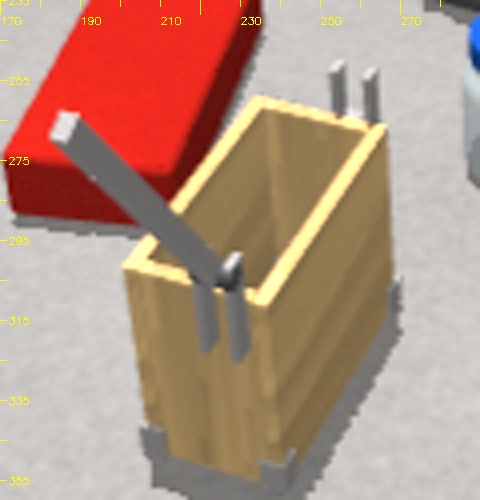

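```bash
cat > h.py <<'E'
import pickle,numpy as np
C={n:pickle.load(open(f"{n}0.pkl","rb")) for n in("side","top")}
def ray(n,p,c=None):
    c=c or C[n]; R=np.array(c["R"]); d=R.T@np.linalg.inv(c["camera_matrix"])@[p[0],p[1],1]
    return -R.T@np.array(c["t"]),d/np.linalg.norm(d)
def plane(n,p,z):
    o,d=ray(n,p); return o+d*(z-o[2])/d[2]
def tri(ps,pt):
    (a,d),(b,e)=ray("side",ps),ray("top",pt)
    s=np.linalg.lstsq(np.c_[d,-e],b-a,rcond=None)[0]
    p,q=a+s[0]*d,b+s[1]*e
    return (p+q)/2,np.linalg.norm(p-q)*1000
E
python3 - <<'E'
from h import *
np.set_printoptions(precision=4,suppress=True)
T=lambda x,y:(340+x/4-.4,130+y/4-.4); S=lambda x,y:(240+(x-400)/4-.4,125+y/4-.4)
B=lambda x,y:(115+x/5-.4,140+y/5-.4); Cc=lambda x,y:(170+x/4-.4,235+y/4-.4)
P={}
for k,s,t in [("prong+y tip top",S(682,90),T(155,310)),("prong-y",S(720,55),T(258,343)),
 ("bar +y end",S(567,90),T(145,180)),("bar -y end",S(637,34),T(325,222)),
 ("rim+x+y",Cc(125,266),B(400,83)),("rim-x+y",Cc(260,304),B(365,225)),("rim-x-y",Cc(387,125),B(640,275)),("rim+x-y",Cc(262,97),B(672,135)),
 ("tip",Cc(65,127),B(55,52)),("lug",Cc(228,278),B(345,172)),]:
    P[k],e=tri(s,t); print(k,P[k],round(e,1))
rim=[plane("top",B(*p),.12) for p in((400,83),(365,225),(640,275),(672,135))]
rs=[plane("side",Cc(*p),.12) for p in((125,266),(260,304),(387,125),(262,97))]
for nm,q in(("top",rim),("side",rs)):
    q=np.array(q); print(nm,q.mean(0),q[:,:2].tolist(), "yaw",np.degrees(np.arctan2(-(q[0]+q[1]-q[2]-q[3])[0],(q[0]+q[1]-q[2]-q[3])[1])))
for nm,a,b in(("top",plane("top",T(155,310),.241),plane("top",T(258,343),.241)),("side",plane("side",S(682,90),.241),plane("side",S(720,55),.241))): print(nm,a,b)
# dark bar mask (top)
import cv2
im=C["top"]["img"].astype(int).max(2)[168:196,370:426]
print(im[:, ::3])
E
```

```text
prong+y tip top [ 0.5124 -0.1768  0.2447] 0.2
prong-y [ 0.4968 -0.2303  0.2447] 1.3
bar +y end [ 0.5817 -0.1722  0.2419] 1.7
bar -y end [ 0.5591 -0.2677  0.2392] 6.9
rim+x+y [0.6463 0.245  0.1199] 0.4
rim-x+y [0.577  0.2579 0.1203] 2.7
rim-x-y [0.5532 0.1244 0.1204] 2.5
rim+x-y [0.622  0.1119 0.119 ] 2.7
tip [0.6117 0.3516 0.2904] 0.8
lug [0.5935 0.2635 0.1396] 7.1
top [0.5998 0.1848 0.12  ] [[0.6460446513568994, 0.2449531816258727], [0.5756954407498726, 0.2577631255140274], [0.5544869505511918, 0.1246102461134754], [0.6231724077256835, 0.11207210583942775]] yaw -9.408195757938548
side [0.5993 0.185  0.12  ] [[0.6464277018074407, 0.24511985378014978], [0.578553537923264, 0.25749348723168053], [0.5520315404779202, 0.12407076627567992], [0.6201680644770229, 0.11336668797823046]] yaw -11.257247605496568
top [ 0.5129 -0.1774  0.241 ] [ 0.4967 -0.2311  0.241 ]
side [ 0.5137 -0.1848  0.241 ] [ 0.4986 -0.2387  0.241 ]
[[112 112  75  72  68  45 208  37  52  46 105 104  97 102  98 200 117 158
  153]
 [ 96  75  75  71  69  38 208  42  53  62 103 103 100 102  98 203  83 161
  157]
 [ 81  82  63
[... 1393 characters left out ...]
  85  79 160 154  88  48  30  58  67  67 113
  154]
 [152 154  84  79 198  91  87  89  84  80 160  84 166  56  36  53  64 108
  155]
 [157 152  83 160 208  70  84  87  88  86  78  85 161 178  46  42  52 140
  153]
 [119 158  85 157 206 154  78  86  86  86  85  87 118 210  32  44  35 139
  155]
 [ 58 113  83 139 193 151 161  77  86  87  89  86  79 208  28  43  23 158
  150]
 [102  45  70 116 202 150 151 157  79  85  87  86  74 207  30  40 146 162
  158]
 [103 143  60  92 201 157 150 151 159  78  86  87  79 204  30  33 170 160
  157]
 [108 104 103 110 180 133 154 149 153 158  83  86  83 209  30  57 162 156
  153]
 [108 106 103 130 146  84 128 158 151 153  82  81 103 202 106 145 157 157
  156]]
```

Run:
```python
from h import *
import cv2
im=C["top"]["img"].astype(int); g=im.max(2)
def rect(n,m,z,win):
    k=np.zeros(m.shape,np.uint8);u0,v0,u1,v1=win;k[v0:v1,u0:u1]=m[v0:v1,u0:u1]
    k=cv2.morphologyEx(k,cv2.MORPH_OPEN,np.ones((2,2),np.uint8)) if n=="top" else k
    N,l,st,_=cv2.connectedComponentsWithStats(k); i=1+np.argmax(st[1:,4]); vs,us=np.nonzero(l==i)
    X=np.array([plane(n,(u,v),z)[:2] for u,v in zip(us,vs)])
    c,s,a=cv2.minAreaRect((X*1000).astype(np.float32)); mu=X.mean(0); w,V=np.linalg.eigh(np.cov(X.T)); d=V[:,1]*np.sign(V[1,1])
    print(n,len(us),"rect",c,s,a,"mean",mu,"yaw",np.degrees(np.arctan2(-d[0],d[1])),"lo/hi",us.min(),us.max(),vs.min(),vs.max())
rect("top",((g>=54)&(g<=74)).astype(np.uint8),.243,(366,168,426,196))
rect("top",((g>=20)&(g<=74)).astype(np.uint8),.243,(366,168,426,196))
# side: bar top edges
gs=C["side"]["img"].astype(int).max(2)
print(gs[128:152,276:304])
# slot inner floor: rim mask yellow in top view
h=cv2.cvtColor(C["top"]["img"],cv2.COLOR_RGB2HSV)
print(h[160,186:256:3].tolist())
```

```text
top 265 rect (574.8477783203125, -221.55982971191406) (97.25760650634766, 23.40073013305664) 75.08610534667969 mean [ 0.57163473 -0.21624863] yaw -19.19118517578072 lo/hi 378 421 169 189
top 428 rect (568.12353515625, -218.5538330078125) (102.807373046875, 38.6946907043457) 74.69259643554688 mean [ 0.56750313 -0.21554414] yaw -17.478657209858472 lo/hi 373 422 169 195
[[ 26  26  27  26  26  26  25  25  24  25  25  26  24  25  24  25  24  25
   26  24  24  24  24  25  25  26  28  28]
 [ 24  25  24  25  25  25  25  26  26  25  25  25  24  25  25  27  25  25
   27  25  25  24  24  25  24  23  24  25]
 [ 25  26  24  24  24  25  25  24  25  25  24  25  25  25  25  25  26  24
   27  24  23  23  25  24  24  24  24  25]
 [ 25  23  25  24  26  25  25  25  24  26  25  25  25  25  25  25  26  25
   25  24  24  25  25  25  23  24  24  24]
 [ 25  25  24  24  25  25  25  25  25  24  25  26  26  25  26  26  25  24
   25  24  26  24  25  23  24  25  25  25]
 [ 24  26  24  26  24  25  25  25  25  25  24  25  24  25  25  26  26  24
   25  24  25  26  24  19  18  26  26  25]
 [ 52  53  46  18  16  20  2
[... 1740 characters left out ...]
  12  11  13  12  12  12  29  68 117 155 154 140 128 106  92
   42  13  11  15  13  18  57  90  90  90]
 [ 85  79  51  12  12  13  12  13  17  51  86 103 126 132 138 146 152 156
  146 117  99  45  36  20  56  91  91  91]
 [ 90  84  58  12  12  13  11  12  23  52  76  79  85  89  96 106 116 126
  132 136 143 149 154 147 125 129 106 100]]
[[27, 16, 161], [23, 20, 155], [20, 5, 148], [23, 95, 255], [16, 80, 80], [20, 100, 239], [20, 99, 244], [20, 101, 233], [20, 102, 235], [21, 102, 242], [19, 62, 188], [23, 7, 153], [23, 15, 152], [20, 24, 160], [20, 24, 161], [19, 25, 161], [18, 27, 163], [17, 28, 165], [19, 27, 161], [17, 30, 163], [17, 29, 159], [19, 31, 156], [15, 28, 166], [17, 29, 165]]
```

Run:
```python
from h import *
np.set_printoptions(precision=4,suppress=True)
print("bar c top",plane("top",(398.3,180.7),.243), "ends",plane("top",(375,174),.243),plane("top",(422,187.6),.243))
a,b=plane("top",(388,177.6),.243),plane("top",(418,186.3),.243);print("yaw",np.degrees(np.arctan2(-(a-b)[0],(a-b)[1])))
for z in(.238,.243,.248):
  a,b=plane("side",(283,146.7),z),plane("side",(299.7,132.8),z);print(z,"side -x edge",a,b,np.hypot(*(a-b)[:2]),np.degrees(np.arctan2(-(a-b)[0],(a-b)[1])))
a,b=plane("top",(376,177.5),.243),plane("top",(422,191),.243);print("top -x edge",a,b)
# block lower corners in side crop for yaw check + base plate corners from top
T=lambda x,y:(340+x/4-.4,130+y/4-.4)
q=np.array([plane("top",T(*p),.012) for p in((98,97),(22,383),(240,446),(318,160))]);print("plate",q,q.mean(0),np.hypot(*(q[0]-q[1])[:2]),np.hypot(*(q[1]-q[2])[:2]))
for d in (q[0]-q[1],q[3]-q[2]): print(np.degrees(np.arctan2(d[1],d[0])))
d=q[1]-q[2];print(np.degrees(np.arctan2(-d[0],d[1])))
```

```text
bar c top [ 0.5702 -0.2193  0.243 ] ends [ 0.5836 -0.1701  0.243 ] [ 0.5565 -0.2689  0.243 ]
yaw -15.422987865746808
0.238 side -x edge [ 0.5792 -0.1829  0.238 ] [ 0.5541 -0.2716  0.238 ] 0.09207489652091402 -15.774798833052582
0.243 side -x edge [ 0.5769 -0.1724  0.243 ] [ 0.5521 -0.2601  0.243 ] 0.09114485772067295 -15.774798833052547
0.248 side -x edge [ 0.5746 -0.1618  0.248 ] [ 0.5501 -0.2486  0.248 ] 0.09021481892043123 -15.77479883305263
top -x edge [ 0.5761 -0.1723  0.243 ] [ 0.5492 -0.2687  0.243 ]
plate [[ 0.6899 -0.1775  0.012 ]
 [ 0.5    -0.1295  0.012 ]
 [ 0.4632 -0.2679  0.012 ]
 [ 0.6507 -0.32    0.012 ]] [ 0.576  -0.2237  0.012 ] 0.19585914845818217 0.14327987773125347
-14.193113760700818
-15.516087422211509
-14.876527618841699
```

Call:
arm_command(travel=[[0.05, 0.05, 0.08], [0.13, 0.14, 0.148], [0.22, 0.24, 0.148], [0.31, 0.34, 0.148], [0.4, 0.44, 0.148], [0.49, 0.54, 0.148], [0.58, 0.64, 0.148], [0.66, 0.73, 0.148], [0.73, 0.81, 0.148], [0.77, 0.85, 0.148], [0.782, 0.864, 0.148], [0.782, 0.864, 0.148], [0.782, 0.864, 0.148], [0.782, 0.864, 0.148], [0.782, 0.864, 0.148], [0.782, 0.864, 0.148]], delta_rot=[[0, 0, 0.05], [0, 0, 0.12], [0, 0, 0.2], [0, 0, 0.28], [0, 0, 0.36], [0, 0, 0.44], [0, 0, 0.52], [0, 0, 0.58], [0, 0, 0.63], [0, 0, 0.661], [0, 0, 0.661], [0, 0, 0.661], [0, 0, 0.661], [0, 0, 0.661], [0, 0, 0.661], [0, 0, 0.661]], grip=1)

```text
time_s: 2.1
tcp_pos: [0.5693, -0.2193, 0.3197]
eef_rot: [-180.0, 0.0, -105.2]
contact_force: [-0.7, 0.7, -0.6]
gripper_width: 0.0875
gripper_force: 0.0
```

Call:
arm_command(travel=[[0, 0, -0.04], [0, 0, -0.08], [0.001, 0, -0.12], [0.001, 0, -0.15], [0.001, 0, -0.168], [0.001, 0, -0.168], [0.001, 0, -0.168]], delta_rot=[[0, 0, 0], [0, 0, 0], [0, 0, 0], [0, 0, 0], [0, 0, 0], [0, 0, 0], [0, 0, 0]])

```text
time_s: 2.98
tcp_pos: [0.5705, -0.2191, 0.2364]
eef_rot: [-179.9, -0.0, -105.2]
contact_force: [0.0, -0.7, 0.5]
gripper_width: 0.0877
gripper_force: 0.0
```

Run:
```python
from plant import r, viewer
import cv2,numpy as np
o=[]
for n,(u,v,w,h) in(("side",(240,90,130,140)),("top",(330,110,130,140))):
    im=cv2.cvtColor(viewer.capture(n)["img"],cv2.COLOR_RGB2BGR)
    o.append(np.clip(cv2.resize(im[v:v+h,u:u+w],None,fx=3,fy=3,interpolation=2)*1.4,0,255))
cv2.imwrite("pics/D.png",np.hstack(o)); s=r.get_state();print(s["contact_force"])
```

```text
[-0.14157701 -0.39520953  0.50430215][ WARN:0@1.242] global loadsave.cpp:1063 imwrite_ Unsupported depth image for selected encoder is fallbacked to CV_8U.
```

View pics/D.png

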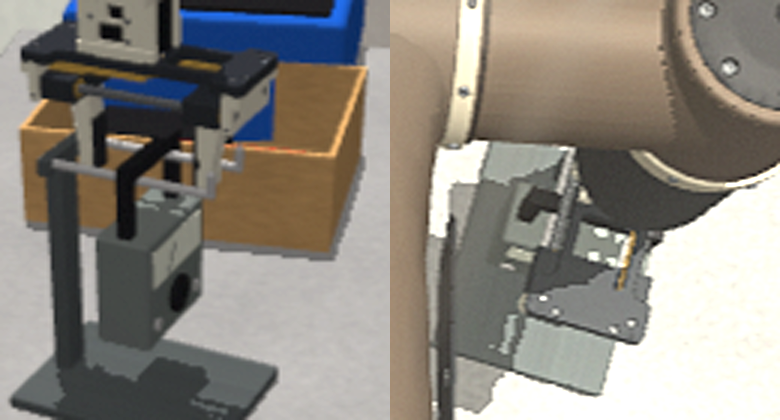

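The gripper straddles the handle bar between the two prongs (side view, fingers at about crop px (90,140) and (205,150)), clear of the post. Closing now.

Call:
arm_command(travel=[[0, 0, 0], [0, 0, 0], [0, 0, 0], [0, 0, 0], [0, 0, 0], [0, 0, 0], [0, 0, 0]], delta_rot=[[0, 0, 0], [0, 0, 0], [0, 0, 0], [0, 0, 0], [0, 0, 0], [0, 0, 0], [0, 0, 0]], grip=0, newtons=35)

```text
time_s: 3.95
tcp_pos: [0.5701, -0.2189, 0.2356]
eef_rot: [-180.0, 0.0, -105.2]
contact_force: [-0.1, 0.3, -0.9]
gripper_width: 0.0233
gripper_force: 0.0
```

Run:
```python
from plant import r
s=r.get_state();print({k:s[k] for k in("time_s","tcp_pos","contact_force","moment","gripper_width","gripper_force")})
```

```text
{'time_s': 3.95, 'tcp_pos': array([ 0.57010987, -0.2189147 ,  0.23555069]), 'contact_force': array([-0.12471181,  0.27048266, -0.86915115]), 'moment': array([ 0.09219296,  0.05789267, -0.00448198]), 'gripper_width': 0.02334261259424438, 'gripper_force': 0.0}
```

Call:
arm_command(travel=[[0, 0, 0], [0, 0, 0], [0, 0, 0], [0, 0, 0]], delta_rot=[[0, 0, 0], [0, 0, 0], [0, 0, 0], [0, 0, 0]])

```text
time_s: 4.45
tcp_pos: [0.5704, -0.219, 0.2356]
eef_rot: [-180.0, 0.0, -105.2]
contact_force: [2.6, -1.4, -1.0]
gripper_width: 0.0118
gripper_force: 35.0
```

Call:
arm_command(travel=[[0, 0, 0.015], [0, 0, 0.03], [0, 0, 0.045], [0, 0, 0.052], [0, 0, 0.052], [0, 0, 0.052], [0, 0, 0.052]], delta_rot=[[0, 0, 0], [0, 0, 0], [0, 0, 0], [0, 0, 0], [0, 0, 0], [0, 0, 0], [0, 0, 0]])

```text
time_s: 5.32
tcp_pos: [0.5699, -0.2189, 0.2612]
eef_rot: [180.0, -0.0, -105.2]
contact_force: [-0.1, 0.2, -5.4]
gripper_width: 0.0116
gripper_force: 35.0
```

Call:
arm_command(travel=[[-0.019, 0.005, 0], [-0.039, 0.011, 0], [-0.058, 0.016, 0], [-0.077, 0.021, 0], [-0.097, 0.026, 0], [-0.116, 0.032, 0], [-0.135, 0.037, 0], [-0.154, 0.042, 0], [-0.174, 0.047, 0], [-0.193, 0.052, 0], [-0.212, 0.058, 0], [-0.232, 0.063, 0], [-0.251, 0.068, 0], [-0.251, 0.068, 0], [-0.251, 0.068, 0]], delta_rot=[[0, 0, 0], [0, 0, 0], [0, 0, 0], [0, 0, 0], [0, 0, 0], [0, 0, 0], [0, 0, 0], [0, 0, 0], [0, 0, 0], [0, 0, 0], [0, 0, 0], [0, 0, 0], [0, 0, 0], [0, 0, 0], [0, 0, 0]])

```text
time_s: 7.2
tcp_pos: [0.4449, -0.1849, 0.2618]
eef_rot: [-180.0, 0.0, -105.2]
contact_force: [0.3, 0.2, -4.7]
gripper_width: 0.0116
gripper_force: 35.0
```

Call:
arm_command(travel=[[0, 0, 0.03], [0, 0.01, 0.08], [0.01, 0.04, 0.13], [0.03, 0.09, 0.166], [0.06, 0.15, 0.166], [0.09, 0.22, 0.166], [0.12, 0.29, 0.166], [0.15, 0.36, 0.166], [0.18, 0.43, 0.166], [0.21, 0.5, 0.166], [0.24, 0.57, 0.166], [0.265, 0.63, 0.166], [0.285, 0.68, 0.166], [0.3, 0.715, 0.166], [0.308, 0.735, 0.166], [0.31, 0.74, 0.166], [0.31, 0.74, 0.166], [0.31, 0.74, 0.166], [0.31, 0.74, 0.166]], delta_rot=[[0, 0, 0], [0, 0, 0], [0, 0, 0], [0, 0, 0.01], [0, 0, 0.02], [0, 0, 0.03], [0, 0, 0.04], [0, 0, 0.05], [0, 0, 0.0544], [0, 0, 0.0544], [0, 0, 0.0544], [0, 0, 0.0544], [0, 0, 0.0544], [0, 0, 0.0544], [0, 0, 0.0544], [0, 0, 0.0544], [0, 0, 0.0544], [0, 0, 0.0544], [0, 0, 0.0544]])

```text
time_s: 9.57
tcp_pos: [0.5995, 0.1846, 0.3449]
eef_rot: [-180.0, 0.0, -100.3]
contact_force: [0.0, -0.9, -3.9]
gripper_width: 0.0116
gripper_force: 35.0
```

Run:
```python
from plant import r, viewer
import cv2,numpy as np,pickle
o=[]
for n,(u,v,w,h) in(("side",(160,190,130,190)),("top",(140,110,130,190))):
    c=viewer.capture(n);pickle.dump(c,open(n+"1.pkl","wb"));im=cv2.cvtColor(c["img"],cv2.COLOR_RGB2BGR)
    o.append(np.clip(cv2.resize(im[v:v+h,u:u+w],None,fx=3,fy=3,interpolation=2)*1.4,0,255).astype(np.uint8))
cv2.imwrite("pics/E.png",np.hstack(o)); s=r.get_state();print(s["tcp_pos"],s["eef_rot"],s["contact_force"])
```

```text
[0.59952055 0.18475838 0.3447915 ] [-1.79986775e+02  1.15226903e-02 -1.00286640e+02] [ 0.71162367  0.33439949 -5.38508434]
```

View pics/E.png

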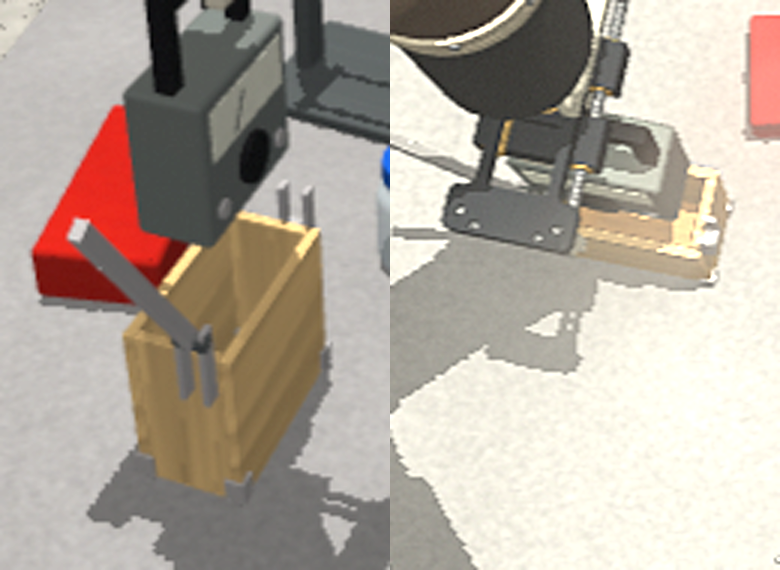

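The meter hangs upright above the slot (side view: its underside corners about crop px (140,232), (207,243), (290,160)). I check those against the slot's place.

Run:
```python
from h import *
import cv2
np.set_printoptions(precision=4,suppress=True)
P=lambda x,y:(160+x/3-.33,190+y/3-.33)
for z in (.187,.190,.193): print(z,[plane("side",P(*p),z)[:2] for p in((140,232),(207,243),(290,160))])
a=np.radians(-10.3);R=np.array([[np.cos(a),-np.sin(a)],[np.sin(a),np.cos(a)]])
print([R@[x,y]+[.5995,.1847] for x,y in((.025,.055),(-.025,.055),(-.025,-.055))])
# block top corners from side and top images (z=.29)
Q=lambda x,y:(140+(x-390)/3-.33,110+y/3-.33)
print("top-view top corner -y+x,-y-x",[plane("top",Q(*p),.29)[:2] for p in((682,130),(662,170))])
print([R@[x,y]+[.5995,.1847] for x,y in((.025,-.055),(-.025,-.055))])
```

```text
0.187 [array([0.6349, 0.2272]), array([0.5925, 0.2299]), array([0.5649, 0.1412])]
0.19 [array([0.6333, 0.2307]), array([0.5912, 0.2334]), array([0.5638, 0.1451])]
0.193 [array([0.6318, 0.2342]), array([0.5899, 0.2369]), array([0.5626, 0.1491])]
[array([0.6339, 0.2343]), array([0.5847, 0.2433]), array([0.5651, 0.1351])]
top-view top corner -y+x,-y-x [array([0.6108, 0.1199]), array([0.5823, 0.1323])]
[array([0.6143, 0.1261]), array([0.5651, 0.1351])]
```

Run:
```python
from h import *
import cv2
np.set_printoptions(precision=1,suppress=True,linewidth=200)
c=pickle.load(open("side1.pkl","rb"));g=c["img"].astype(int)
def proj(X):
    x=c["camera_matrix"]@(c["R"]@np.array(X)+c["t"]);return x[:2]/x[2]
a=np.radians(-10.3);R=np.array([[np.cos(a),-np.sin(a)],[np.sin(a),np.cos(a)]])
for z in(.19,.29):
  for x,y in((.025,.055),(-.025,.055),(-.025,-.055)): print(z,x,y,proj([*(R@[x,y]+[.5995,.1847]),z]))
for v in (240,255,262): print(v,g[v,198:262].max(1).tolist())
for u in (212,220,228,232,240,250): print("col",u,g[222:285,u].max(1).tolist())
```

```text
0.19 0.025 0.055 [205.3 268.2]
0.19 -0.025 0.055 [230.6 274.7]
0.19 -0.025 -0.055 [257.  239.9]
0.29 0.025 0.055 [199. 221.]
0.29 -0.025 0.055 [225.8 226.9]
0.29 -0.025 -0.055 [254.3 194.7]
240 [166, 167, 166, 167, 152, 95, 54, 54, 54, 54, 54, 54, 54, 55, 54, 54, 55, 54, 54, 54, 54, 54, 55, 54, 54, 54, 54, 54, 53, 51, 49, 48, 71, 102, 97, 96, 89, 62, 47, 47, 46, 46, 35, 16, 17, 16, 14, 12, 8, 13, 11, 22, 41, 47, 47, 47, 63, 105, 137, 138, 139, 139, 138, 139]
255 [167, 167, 167, 167, 165, 166, 150, 91, 55, 54, 54, 54, 54, 54, 54, 55, 55, 54, 54, 54, 54, 54, 54, 54, 53, 54, 54, 54, 54, 54, 52, 50, 48, 47, 47, 47, 47, 47, 48, 47, 47, 48, 47, 46, 48, 73, 121, 142, 141, 143, 145, 143, 142, 137, 114, 81, 76, 79, 110, 143, 146, 140, 119, 96]
262 [169, 168, 168, 168, 168, 169, 168, 147, 71, 54, 54, 54, 54, 54, 54, 54, 54, 55, 54, 54, 54, 53, 55, 53, 55, 53, 54, 54, 55, 54, 53, 51, 48, 47, 53, 64, 67, 63, 49, 51, 88, 150, 193, 204, 205, 204, 204, 200, 197, 201, 205, 185, 160, 149, 131, 92, 79, 79, 119, 161, 154, 148, 136, 94]
col 212 [65, 65, 61, 56, 54, 54, 54, 54, 54, 54, 54, 55, 54, 54, 54
[... 897 characters left out ...]
51, 59, 59, 56, 53, 47, 47, 48, 47, 48, 47, 55, 74, 101, 103, 103, 103, 103, 103, 103, 102, 101, 99, 100, 99, 100, 99]
col 240 [67, 69, 75, 71, 75, 85, 86, 97, 98, 98, 94, 78, 59, 49, 48, 46, 42, 41, 35, 22, 19, 20, 15, 15, 15, 14, 18, 21, 39, 47, 47, 47, 47, 47, 48, 46, 55, 73, 136, 191, 193, 118, 98, 100, 99, 100, 101, 101, 102, 103, 104, 105, 105, 106, 104, 105, 104, 104, 105, 106, 107, 106, 106]
col 250 [54, 47, 46, 47, 48, 47, 47, 47, 47, 47, 47, 48, 48, 48, 41, 42, 41, 41, 41, 46, 47, 47, 46, 54, 73, 118, 140, 142, 142, 144, 142, 139, 141, 142, 142, 142, 142, 141, 141, 141, 160, 205, 218, 137, 108, 107, 108, 107, 102, 100, 99, 100, 100, 100, 101, 100, 101, 101, 102, 102, 101, 105, 111]
```

Run:
```python
from h import *
np.set_printoptions(precision=1,suppress=True,linewidth=200)
c=pickle.load(open("top1.pkl","rb"));g=c["img"].astype(int)
def proj(X):
    x=c["camera_matrix"]@(c["R"]@np.array(X)+c["t"]);return x[:2]/x[2]
a=np.radians(-10.3);R=np.array([[np.cos(a),-np.sin(a)],[np.sin(a),np.cos(a)]])
for z in(.29,.19):
  for x,y in((.025,-.055),(-.025,-.055),(-.025,.055)): print(z,x,y,proj([*(R@[x,y]+[.5995,.1847]),z]))
for v in range(146,186,3): print(v,g[v,215:252].max(1).tolist())
print()
for u in (205,212,218,224,230): print("col",u,g[145:190,u].max(1).tolist())
```

```text
0.29 0.025 -0.055 [234.1 151.3]
0.29 -0.025 -0.055 [228.6 174.5]
0.29 -0.025 0.055 [176.7 164. ]
0.19 0.025 -0.055 [239.7 163. ]
0.19 -0.025 -0.055 [234.7 184.3]
0.19 -0.025 0.055 [187.4 174.7]
146 [187, 184, 186, 190, 186, 184, 183, 180, 183, 187, 191, 186, 181, 182, 183, 187, 183, 181, 180, 183, 184, 183, 182, 183, 182, 183, 180, 180, 181, 184, 179, 179, 182, 183, 183, 186, 183]
149 [99, 91, 119, 140, 136, 116, 143, 154, 169, 189, 189, 189, 188, 185, 185, 183, 178, 179, 179, 181, 183, 183, 183, 181, 184, 183, 179, 180, 180, 180, 184, 184, 185, 186, 187, 185, 178]
152 [71, 69, 71, 71, 70, 71, 73, 71, 72, 71, 103, 150, 171, 163, 158, 153, 146, 136, 135, 146, 180, 186, 183, 182, 183, 182, 183, 183, 185, 186, 183, 180, 179, 178, 183, 182, 179]
155 [73, 76, 76, 77, 76, 79, 80, 81, 84, 84, 77, 70, 93, 143, 163, 158, 160, 155, 139, 113, 123, 175, 190, 182, 181, 181, 181, 182, 184, 180, 175, 179, 185, 185, 186, 185, 187]
158 [107, 124, 137, 98, 71, 65, 68, 71, 73, 76, 78, 81, 81, 77, 138, 169, 161, 149, 123, 111, 108, 104, 161, 193, 186, 183, 183, 181, 180, 183, 185, 185, 183, 182, 184, 18
[... 2091 characters left out ...]
, 152, 177, 163, 165]
col 218 [183, 190, 190, 172, 140, 147, 65, 71, 75, 74, 77, 76, 54, 98, 179, 100, 107, 108, 109, 111, 108, 106, 167, 160, 158, 163, 142, 109, 117, 127, 131, 130, 98, 100, 97, 121, 154, 149, 148, 145, 147, 148, 150, 150, 165]
col 224 [186, 187, 188, 182, 189, 136, 160, 71, 78, 85, 84, 85, 84, 76, 79, 79, 81, 80, 82, 85, 121, 115, 108, 164, 158, 158, 162, 153, 122, 129, 156, 134, 136, 104, 101, 106, 115, 241, 139, 153, 148, 153, 151, 150, 149]
col 230 [180, 187, 183, 182, 183, 189, 122, 153, 158, 158, 158, 161, 165, 169, 148, 145, 144, 158, 153, 162, 156, 152, 148, 141, 135, 125, 122, 118, 114, 104, 109, 107, 108, 106, 105, 106, 105, 100, 155, 154, 150, 146, 152, 154, 154]
```

Call:
arm_command(travel=[[0, 0, -0.03], [0, 0, -0.06], [0, 0, -0.09], [0, 0, -0.115], [0, 0, -0.13], [0, 0, -0.14], [0, 0, -0.148], [0, 0, -0.156], [0, 0, -0.16], [0, 0, -0.16]], delta_rot=[[0, 0, 0], [0, 0, 0], [0, 0, 0], [0, 0, 0], [0, 0, 0], [0, 0, 0], [0, 0, 0], [0, 0, 0], [0, 0, 0], [0, 0, 0]])

```text
time_s: 10.92
tcp_pos: [0.5996, 0.1851, 0.2645]
eef_rot: [180.0, -0.0, -100.3]
contact_force: [0.9, -0.1, -4.9]
gripper_width: 0.0118
gripper_force: 35.0
```

Call:
arm_command(travel=[[0, 0, -0.015], [0, 0, -0.03], [0, 0, -0.045], [0, 0, -0.06], [0, 0, -0.075], [0, 0, -0.09], [0, 0, -0.1], [0, 0, -0.11], [0, 0, -0.12], [0, 0, -0.12], [0, 0, -0.12]], delta_rot=[[0, 0, 0], [0, 0, 0], [0, 0, 0], [0, 0, 0], [0, 0, 0], [0, 0, 0], [0, 0, 0], [0, 0, 0], [0, 0, 0], [0, 0, 0], [0, 0, 0]])

```text
time_s: 12.3
tcp_pos: [0.5997, 0.1851, 0.2047]
eef_rot: [-180.0, 0.0, -100.3]
contact_force: [-1.0, -0.3, -5.5]
gripper_width: 0.0116
gripper_force: 35.0
```

Call:
arm_command(travel=[[0, 0, -0.01], [0, 0, -0.02], [0, 0, -0.028], [0, 0, -0.034], [0, 0, -0.036], [0, 0, -0.036]], delta_rot=[[0, 0, 0], [0, 0, 0], [0, 0, 0], [0, 0, 0], [0, 0, 0], [0, 0, 0]])

```text
time_s: 13.05
tcp_pos: [0.5996, 0.1851, 0.1866]
eef_rot: [-180.0, -0.0, -100.3]
contact_force: [0.2, -0.6, -5.2]
gripper_width: 0.0118
gripper_force: 35.0
```

Call:
arm_command(travel=[[0, 0, -0.002], [0, 0, -0.004], [0, 0, -0.006], [0, 0, -0.008], [0, 0, -0.008]], delta_rot=[[0, 0, 0], [0, 0, 0], [0, 0, 0], [0, 0, 0], [0, 0, 0]])

```text
time_s: 13.68
tcp_pos: [0.5995, 0.185, 0.1824]
eef_rot: [180.0, -0.0, -100.3]
contact_force: [-0.6, 0.5, -5.3]
gripper_width: 0.0118
gripper_force: 35.0
```

Call:
arm_command(travel=[[0, 0, -0.002], [0, 0, -0.004], [0, 0, -0.006], [0, 0, -0.006]], delta_rot=[[0, 0, 0], [0, 0, 0], [0, 0, 0], [0, 0, 0]])

```text
time_s: 14.18
tcp_pos: [0.5995, 0.185, 0.1794]
eef_rot: [180.0, -0.0, -100.3]
contact_force: [0.2, -0.2, -5.0]
gripper_width: 0.012
gripper_force: 35.0
```

Call:
arm_command(travel=[[0, 0, -0.002], [0, 0, -0.004], [0, 0, -0.006], [0, 0, -0.006]], delta_rot=[[0, 0, 0], [0, 0, 0], [0, 0, 0], [0, 0, 0]])

```text
time_s: 14.68
tcp_pos: [0.5995, 0.1851, 0.1765]
eef_rot: [180.0, -0.0, -100.3]
contact_force: [0.4, -0.2, -5.7]
gripper_width: 0.0116
gripper_force: 35.0
```

Call:
arm_command(travel=[[0, 0, -0.002], [0, 0, -0.004], [0, 0, -0.006], [0, 0, -0.006]], delta_rot=[[0, 0, 0], [0, 0, 0], [0, 0, 0], [0, 0, 0]])

```text
time_s: 15.18
tcp_pos: [0.5995, 0.185, 0.1734]
eef_rot: [180.0, -0.0, -100.3]
contact_force: [0.0, -0.3, -4.8]
gripper_width: 0.012
gripper_force: 35.0
```

Call:
arm_command(travel=[[0, 0, -0.002], [0, 0, -0.004], [0, 0, -0.004]], delta_rot=[[0, 0, 0], [0, 0, 0], [0, 0, 0]])

```text
time_s: 15.55
tcp_pos: [0.5995, 0.185, 0.1714]
eef_rot: [180.0, -0.0, -100.3]
contact_force: [-0.1, 0.3, -5.2]
gripper_width: 0.0119
gripper_force: 35.0
```

Call:
arm_command(travel=[[0, 0, -0.002], [0, 0, -0.004], [0, 0, -0.004]], delta_rot=[[0, 0, 0], [0, 0, 0], [0, 0, 0]])

```text
time_s: 15.92
tcp_pos: [0.5995, 0.185, 0.1694]
eef_rot: [180.0, -0.0, -100.3]
contact_force: [-1.6, 0.2, -5.1]
gripper_width: 0.0118
gripper_force: 35.0
```

Call:
arm_command(travel=[[0, 0, -0.002], [0, 0, -0.004], [0, 0, -0.004]], delta_rot=[[0, 0, 0], [0, 0, 0], [0, 0, 0]])

```text
time_s: 16.3
tcp_pos: [0.5995, 0.185, 0.1674]
eef_rot: [180.0, -0.0, -100.3]
contact_force: [0.9, 0.7, -4.6]
gripper_width: 0.0118
gripper_force: 35.0
```

Call:
arm_command(travel=[[0, 0, -0.002], [0, 0, -0.004], [0, 0, -0.004]], delta_rot=[[0, 0, 0], [0, 0, 0], [0, 0, 0]])

```text
time_s: 16.68
tcp_pos: [0.6004, 0.1851, 0.167]
eef_rot: [-179.9, 0.0, -100.2]
contact_force: [-0.7, -2.0, 5.8]
gripper_width: 0.0114
gripper_force: 35.0
```

Call:
arm_command(travel=[[0, 0, -0.002], [0, 0, -0.004], [0, 0, -0.004]], delta_rot=[[0, 0, 0], [0, 0, 0], [0, 0, 0]])

```text
time_s: 17.05
tcp_pos: [0.6008, 0.1851, 0.167]
eef_rot: [-179.8, 0.1, -100.2]
contact_force: [-4.9, -2.5, 17.8]
gripper_width: 0.0116
gripper_force: 35.0
```

Call:
arm_command(travel=[[0, 0, 0.003], [0, 0, 0.005], [0, 0, 0.005]], delta_rot=[[0, 0, 0], [0, 0, 0], [0, 0, 0]])

```text
time_s: 17.42
tcp_pos: [0.6003, 0.1851, 0.167]
eef_rot: [-179.9, 0.0, -100.2]
contact_force: [-0.2, -2.4, 6.7]
gripper_width: 0.0117
gripper_force: 35.0
```

Call:
arm_command(travel=[[0, 0, 0], [0, 0, 0], [0, 0, 0], [0, 0, 0], [0, 0, 0], [0, 0, 0], [0, 0, 0], [0, 0, 0]], delta_rot=[[0, 0, 0], [0, 0, 0], [0, 0, 0], [0, 0, 0], [0, 0, 0], [0, 0, 0], [0, 0, 0], [0, 0, 0]], grip=0.7)

```text
time_s: 18.42
tcp_pos: [0.5996, 0.1851, 0.1661]
eef_rot: [-180.0, 0.0, -100.3]
contact_force: [-0.1, -0.2, 0.2]
gripper_width: 0.061
gripper_force: 0.0
```

Call:
arm_command(travel=[[0, 0, 0.04], [0, 0, 0.12], [0, 0, 0.22], [0, 0, 0.32], [0, 0.03, 0.4], [0.005, 0.09, 0.41], [0.01, 0.16, 0.41], [0.015, 0.23, 0.41], [0.02, 0.29, 0.41], [0.023, 0.318, 0.41], [0.023, 0.318, 0.41], [0.023, 0.318, 0.38], [0.023, 0.318, 0.33], [0.023, 0.318, 0.28], [0.023, 0.318, 0.25], [0.023, 0.318, 0.238], [0.023, 0.318, 0.238], [0.023, 0.318, 0.238]], delta_rot=[[0, 0, 0], [0, 0, 0], [0, 0, 0], [0, 0, 0], [0, 0, 0], [0, 0, 0], [0, 0, 0], [0, 0, 0], [0, 0, 0], [0, 0, 0], [0, 0, 0], [0, 0, 0], [0, 0, 0], [0, 0, 0], [0, 0, 0], [0, 0, 0], [0, 0, 0], [0, 0, 0]])

```text
time_s: 20.68
tcp_pos: [0.6115, 0.3442, 0.2861]
eef_rot: [-179.9, 0.1, -100.3]
contact_force: [-0.1, 0.1, -0.2]
gripper_width: 0.0614
gripper_force: 0.0
```

Run:
```python
from plant import r, viewer
import cv2,numpy as np
o=[]
for n,(u,v,w,h) in(("side",(130,160,180,200)),("top",(90,90,180,200))):
    im=cv2.cvtColor(viewer.capture(n)["img"],cv2.COLOR_RGB2BGR)
    o.append(np.clip(cv2.resize(im[v:v+h,u:u+w],None,fx=2.2,fy=2.2,interpolation=2)*1.4,0,255).astype(np.uint8))
cv2.imwrite("pics/F.png",np.hstack(o)); s=r.get_state();print(s["contact_force"],s["joints"])
```

```text
[-0.21995157  0.06188554 -0.25677583] [ 4.52560634e+01  2.19120019e+01  7.93676351e+00  8.13916960e-03
 -7.59447843e+01 -5.55225394e+01]
```

View pics/F.png

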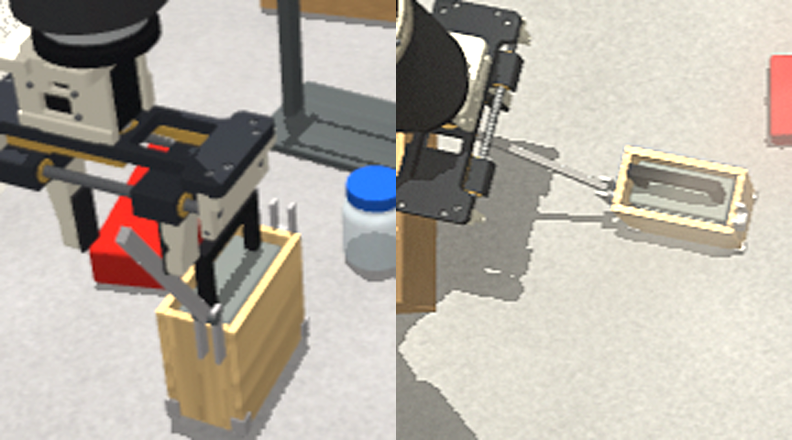

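Meter stands upright in the slot, and the keeper's end (crop px (125,238) in the side view) lies between the open fingers. I pinch it lightly.

Call:
arm_command(travel=[[0, 0, 0], [0, 0, 0], [0, 0, 0], [0, 0, 0], [0, 0, 0], [0, 0, 0], [0, 0, 0], [0, 0, 0], [0, 0, 0]], delta_rot=[[0, 0, 0], [0, 0, 0], [0, 0, 0], [0, 0, 0], [0, 0, 0], [0, 0, 0], [0, 0, 0], [0, 0, 0], [0, 0, 0]], grip=0, newtons=10)

```text
time_s: 21.9
tcp_pos: [0.6102, 0.3443, 0.2849]
eef_rot: [179.9, -0.0, -100.2]
contact_force: [-5.7, 1.2, 1.2]
gripper_width: 0.0085
gripper_force: 10.0
```

Run:
```python
import numpy as np
# arc: TCP offset from current, pivot hinge, r=.160, TCP 8 mm above bar axis (constant tool attitude)
h=.140; a0=np.radians(121); r=.160
for d in range(121,15,-6):
    a=np.radians(d); dy=r*(np.cos(a)-np.cos(a0))  # along case +y is -cos
    dy=-(dy); dz=r*(np.sin(a)-np.sin(a0))
    print(d,[round(.1788*-abs(dy)/.5,3),round(.984*-abs(dy)/.5,3),round(dz/.5,3)])
```

```text
121 [np.float64(-0.0), np.float64(-0.0), np.float64(0.0)]
115 [np.float64(-0.005), np.float64(-0.029), np.float64(0.016)]
109 [np.float64(-0.011), np.float64(-0.06), np.float64(0.028)]
103 [np.float64(-0.017), np.float64(-0.091), np.float64(0.038)]
97 [np.float64(-0.022), np.float64(-0.124), np.float64(0.043)]
91 [np.float64(-0.028), np.float64(-0.157), np.float64(0.046)]
85 [np.float64(-0.034), np.float64(-0.19), np.float64(0.044)]
79 [np.float64(-0.04), np.float64(-0.222), np.float64(0.04)]
73 [np.float64(-0.046), np.float64(-0.254), np.float64(0.032)]
67 [np.float64(-0.052), np.float64(-0.285), np.float64(0.02)]
61 [np.float64(-0.057), np.float64(-0.315), np.float64(0.006)]
55 [np.float64(-0.062), np.float64(-0.343), np.float64(-0.012)]
49 [np.float64(-0.067), np.float64(-0.369), np.float64(-0.033)]
43 [np.float64(-0.071), np.float64(-0.392), np.float64(-0.056)]
37 [np.float64(-0.075), np.float64(-0.414), np.float64(-0.082)]
31 [np.float64(-0.079), np.float64(-0.432), np.float64(-0.109)]
25 [np.float64(-0.081), np.float64(-0.448), np.float64(-0.139)]
19 [np.float64(-0.084), np.float64(-0.46), np.float64(-0.17)]
```

Call:
arm_command(travel=[[-0.003, 0, 0], [-0.006, -0.015, 0.008], [-0.008, -0.029, 0.016], [-0.011, -0.045, 0.022], [-0.014, -0.06, 0.028], [-0.017, -0.075, 0.033], [-0.02, -0.091, 0.038], [-0.022, -0.107, 0.041], [-0.025, -0.124, 0.043], [-0.028, -0.14, 0.045], [-0.031, -0.157, 0.046], [-0.034, -0.173, 0.045], [-0.037, -0.19, 0.044], [-0.037, -0.19, 0.044]], delta_rot=[[0, 0, 0], [0, 0, 0], [0, 0, 0], [0, 0, 0], [0, 0, 0], [0, 0, 0], [0, 0, 0], [0, 0, 0], [0, 0, 0], [0, 0, 0], [0, 0, 0], [0, 0, 0], [0, 0, 0], [0, 0, 0]])

```text
time_s: 23.65
tcp_pos: [0.5928, 0.2477, 0.308]
eef_rot: [-179.9, -0.0, -100.3]
contact_force: [4.5, -1.7, 4.2]
gripper_width: 0.008
gripper_force: 10.0
```

Call:
arm_command(travel=[[-0.001, -0.016, -0.002], [-0.004, -0.032, -0.004], [-0.007, -0.048, -0.008], [-0.01, -0.064, -0.012], [-0.013, -0.08, -0.018], [-0.016, -0.095, -0.024], [-0.018, -0.11, -0.031], [-0.021, -0.125, -0.038], [-0.023, -0.139, -0.047], [-0.026, -0.153, -0.056], [-0.028, -0.166, -0.066], [-0.031, -0.179, -0.077], [-0.033, -0.191, -0.088], [-0.035, -0.202, -0.1], [-0.037, -0.213, -0.113], [-0.039, -0.224, -0.126], [-0.041, -0.224, -0.126]], delta_rot=[[0, 0, 0], [0, 0, 0], [0, 0, 0], [0, 0, 0], [0, 0, 0], [0, 0, 0], [0, 0, 0], [0, 0, 0], [0, 0, 0], [0, 0, 0], [0, 0, 0], [0, 0, 0], [0, 0, 0], [0, 0, 0], [0, 0, 0], [0, 0, 0], [0, 0, 0]])

```text
time_s: 25.78
tcp_pos: [0.5729, 0.1353, 0.244]
eef_rot: [-179.9, -0.1, -100.3]
contact_force: [11.2, -5.7, 1.7]
gripper_width: 0.0077
gripper_force: 10.0
```

Call:
arm_command(travel=[[0.003, 0, 0], [0.002, -0.009, -0.013], [0.001, -0.018, -0.027], [-0.001, -0.026, -0.042], [-0.002, -0.034, -0.057], [-0.003, -0.04, -0.072], [-0.005, -0.046, -0.088], [-0.005, -0.046, -0.088]], delta_rot=[[0, 0, 0], [0, 0, 0], [0, 0, 0], [0, 0, 0], [0, 0, 0], [0, 0, 0], [0, 0, 0], [0, 0, 0]])

```text
time_s: 26.78
tcp_pos: [0.5689, 0.1117, 0.1992]
eef_rot: [179.9, -0.2, -100.3]
contact_force: [4.6, -8.0, 0.4]
gripper_width: 0.0081
gripper_force: 10.0
```

Call:
arm_command(travel=[[0, 0, 0], [0, 0, 0], [0, 0, 0], [0, 0, 0], [0, 0, 0], [0, 0, 0.04], [0, 0, 0.1], [0, 0, 0.15], [0, 0, 0.15]], delta_rot=[[0, 0, 0], [0, 0, 0], [0, 0, 0], [0, 0, 0], [0, 0, 0], [0, 0, 0], [0, 0, 0], [0, 0, 0], [0, 0, 0]], grip=0.5)

```text
time_s: 27.9
tcp_pos: [0.5705, 0.1145, 0.2774]
eef_rot: [-179.8, 0.1, -100.3]
contact_force: [-0.4, -0.1, -0.5]
gripper_width: 0.044
gripper_force: 0.0
```

Call:
arm_command(travel=[[0, -0.01, 0], [-0.002, -0.022, 0], [-0.002, -0.022, 0], [-0.002, -0.022, 0], [-0.002, -0.022, 0], [-0.002, -0.022, 0], [-0.002, -0.022, 0], [-0.002, -0.022, 0], [-0.002, -0.022, -0.03], [-0.002, -0.022, -0.06], [-0.002, -0.022, -0.08], [-0.002, -0.022, -0.08]], delta_rot=[[0, 0, 0], [0, 0, 0], [0, 0, 0], [0, 0, 0], [0, 0, 0], [0, 0, 0], [0, 0, 0], [0, 0, 0], [0, 0, 0], [0, 0, 0], [0, 0, 0], [0, 0, 0]], grip=0)

```text
time_s: 29.4
tcp_pos: [0.5681, 0.1028, 0.2337]
eef_rot: [179.9, -0.1, -100.3]
contact_force: [0.8, 0.1, -0.1]
gripper_width: 0.0007
gripper_force: 0.0
```

Run:
```python
from plant import r, viewer
import cv2,numpy as np
o=[]
for n,(u,v,w,h) in(("side",(170,190,130,150)),("top",(150,100,130,150))):
    im=cv2.cvtColor(viewer.capture(n)["img"],cv2.COLOR_RGB2BGR)
    o.append(np.clip(cv2.resize(im[v:v+h,u:u+w],None,fx=3,fy=3,interpolation=2)*1.4,0,255).astype(np.uint8))
cv2.imwrite("pics/G.png",np.hstack(o)); s=r.get_state();print(s["contact_force"],s["gripper_width"])
```

```text
[ 0.99274153 -0.20828164  0.10728778] 0.0003394627038842234
```

View pics/G.png

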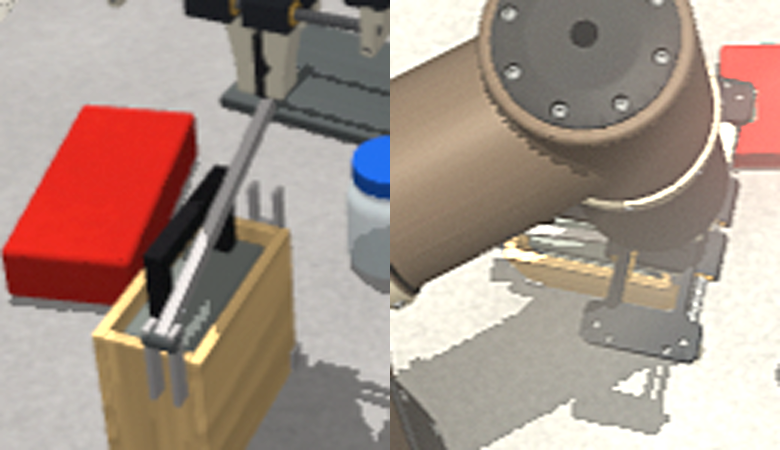

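The keeper stands about 20° open over the meter's front, the closed fingertips (crop px (262,95)) over its free end. Now I press it down.

Call:
arm_command(travel=[[0, -0.001, -0.012], [0, -0.002, -0.024], [0, -0.002, -0.036], [0, -0.003, -0.048], [0, -0.003, -0.06], [0, -0.004, -0.072], [0, -0.004, -0.084], [0, -0.004, -0.096], [0, -0.004, -0.106], [0, -0.004, -0.116], [0, -0.004, -0.12], [0, -0.004, -0.12]], delta_rot=[[0, 0, 0], [0, 0, 0], [0, 0, 0], [0, 0, 0], [0, 0, 0], [0, 0, 0], [0, 0, 0], [0, 0, 0], [0, 0, 0], [0, 0, 0], [0, 0, 0], [0, 0, 0]])

```text
time_s: 31.0
tcp_pos: [0.5685, 0.1012, 0.1749]
eef_rot: [180.0, 0.0, -100.3]
contact_force: [0.4, 1.3, 0.5]
gripper_width: 0.0003
gripper_force: 0.0
```

Call:
arm_command(travel=[[0, 0, -0.004], [0, 0, -0.008], [0, 0, -0.012], [0, 0, -0.014], [0, 0, -0.014]], delta_rot=[[0, 0, 0], [0, 0, 0], [0, 0, 0], [0, 0, 0], [0, 0, 0]])

```text
time_s: 31.62
tcp_pos: [0.5685, 0.1011, 0.1679]
eef_rot: [180.0, 0.0, -100.3]
contact_force: [-0.3, 0.2, -0.5]
gripper_width: 0.0007
gripper_force: 0.0
```

Call:
arm_command(travel=[[0, 0, -0.003], [0, 0, -0.006], [0, 0, -0.006]], delta_rot=[[0, 0, 0], [0, 0, 0], [0, 0, 0]])

```text
time_s: 32.0
tcp_pos: [0.5686, 0.1011, 0.1653]
eef_rot: [-180.0, -0.0, -100.3]
contact_force: [-1.3, -0.1, 3.4]
gripper_width: 0.0003
gripper_force: 1.6
```

Call:
arm_command(travel=[[0, 0, -0.002], [0, 0, -0.004], [0, 0, -0.004]], delta_rot=[[0, 0, 0], [0, 0, 0], [0, 0, 0]])

```text
time_s: 32.38
tcp_pos: [0.5687, 0.101, 0.1649]
eef_rot: [-179.9, 0.0, -100.2]
contact_force: [-5.8, -0.6, 16.0]
gripper_width: 0.0005
gripper_force: 7.7
```

Run:
```python
from plant import r, viewer
import cv2,numpy as np,pickle
o=[]
for n,(u,v,w,h) in(("side",(190,220,100,130)),("top",(170,130,100,130))):
    c=viewer.capture(n);pickle.dump(c,open(n+"2.pkl","wb"));im=cv2.cvtColor(c["img"],cv2.COLOR_RGB2BGR)
    o.append(np.clip(cv2.resize(im[v:v+h,u:u+w],None,fx=4,fy=4,interpolation=2)*1.4,0,255).astype(np.uint8))
cv2.imwrite("pics/H.png",np.hstack(o))
```

Call:
arm_command(travel=[[0, 0, 0.02], [0, 0, 0.08], [0, 0, 0.16], [0, -0.04, 0.26], [-0.04, -0.12, 0.34], [-0.08, -0.2, 0.36], [-0.1, -0.3, 0.36], [-0.12, -0.4, 0.36], [-0.12, -0.5, 0.36], [-0.12, -0.5, 0.36], [-0.12, -0.5, 0.36]], delta_rot=[[0, 0, 0], [0, 0, 0], [0, 0, 0], [0, 0, 0], [0, 0, 0], [0, 0, 0], [0, 0, 0], [0, 0, 0], [0, 0, 0], [0, 0, 0], [0, 0, 0]])

```text
time_s: 33.85
tcp_pos: [0.5085, -0.149, 0.3429]
eef_rot: [180.0, 0.0, -100.3]
contact_force: [-0.2, 0.6, -0.3]
gripper_width: 0.0006
gripper_force: 0.0
```

Run:
```python
from plant import r, viewer
import cv2,numpy as np,pickle
o=[]
for n,(u,v,w,h) in(("side",(170,220,130,150)),("top",(150,110,130,150))):
    c=viewer.capture(n);im=cv2.cvtColor(c["img"],cv2.COLOR_RGB2BGR)
    o.append(np.clip(cv2.resize(im[v:v+h,u:u+w],None,fx=3,fy=3,interpolation=2)*1.4,0,255).astype(np.uint8))
cv2.imwrite("pics/I.png",np.hstack(o))
```

```text
(no output)
```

View pics/I.png

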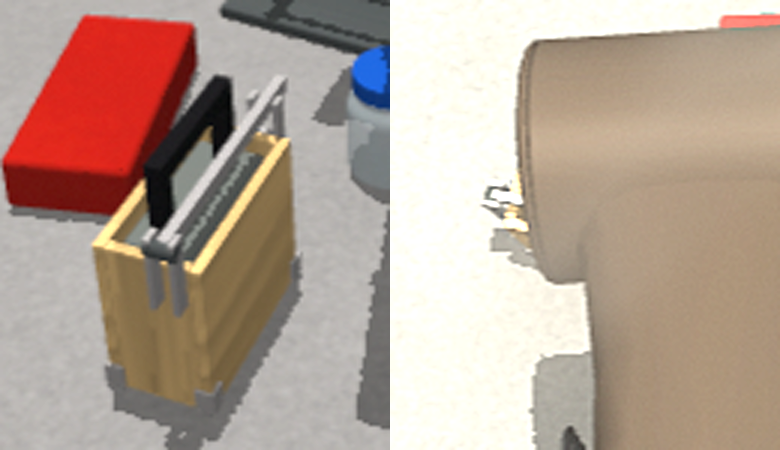

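The meter is upright in the case and the bar lies across in front of its handle, with its end at about crop px (280,85). I compare this with the closed position before handing in.

Run:
```python
from h import *
c=C["side"]
for nm,y,z in(("tip closed",-.1,.146),("tip if 4deg open",-.1,.158),("hinge",.076,.146)):
    X=np.array([.5996-.017*.984+y*.1788,.185+.017*.1788+y*.984,z]); x=c["camera_matrix"]@(c["R"]@X+c["t"]); p=x[:2]/x[2]; print(nm,(p-[170,220])*3)
```

```text
tip closed [280.71446256  73.79621534]
tip if 4deg open [279.98529128  59.39698035]
hinge [158.49147487 241.416966  ]
```

```bash
python3 -c "
from plant import close_job
print(close_job())"
```

```text
the job is handed in; nothing more can be done
None
```

The meter stands upright on the case's floor, felt at about 12 mm before I let go. The keeper bar is pressed home in its catch, the jar, screwdriver and red tool box were not touched, and the job is handed in at about 34 s.

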